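# Pack the short harmonica comb and close its box

### The job

Pack the shorter of the two maple harmonica combs into the open wooden box so that it lies flat below the rim, then put the brass-handled lid on so that the box is properly closed, with the lid flat on the rim all round, square with the box and its long side along the box's long side. Leave the longer comb where it lies; it does not fit.

Things in the scene. Friction and masses are not known exactly. Their poses are not given: they have to be found in the camera images.
- box: Fixed open-topped wooden box, outside 140 x 106 x 35 mm (x, y, z), walls and floor 5 mm thick, so the inside is 130 x 96 mm and 30 mm deep. Origin: centre of its underside, on the bench; x along its long side, z up. The floor inside is 5 mm above the origin, the rim 35 mm.
- comb: The shorter maple comb, the one to pack: a flat loose slotted slab 100 x 28 x 12 mm (x, y, z) of about 30 g, lying flat on the bench. Origin: centre of its underside; x along its length, z up. Its two long edges are gripped 28 mm apart across y. Standing on edge in the box it would hold the lid up.
- lid: Loose wooden lid, 160 g, right way up: plate 160 x 126 x 6 mm; under it a panel 110 x 76 x 6 mm that drops into the box with 10 mm to spare all round; on top, centred, a brass bar handle 60 x 16 x 26 mm (x, y, z). Origin: centre of the panel's underside; x along the long side and handle, z up. Plate top at z 12 mm, handle top 38. Closed, its origin is 29 mm above the box's.
- long_comb: The longer maple comb, 145 x 28 x 12 mm, same make and wood, loose on the bench; a bystander that does not fit the box. Origin: centre of its underside; x along its length, z up.

How it is judged:
At the end, for the whole second after the job is handed in: The shorter comb lies flat (within 8 degrees) on the box floor; the lid's plate rests on the rim (lid origin 25-33 mm above the box origin), level within 4 degrees, centred within 18 mm, long sides within 15 degrees; both at rest; the longer comb within 30 mm of its start (x of comb in the frame of box between -0.04 and 0.04 m and y of comb in the frame of box between -0.04 and 0.04 m and z of comb in the frame of box between 0.001 and 0.022 m and (angle between comb's own z axis and vertical below 0.15 rad or angle between comb's own z axis and vertical above 2.99 rad) and z of lid in the frame of box between 0.025 and 0.033 m and angle between lid's own z axis and vertical below 0.07 rad and horizontal distance between lid and box below 0.018 m and angle between the x axis of lid and the x axis of box, either way round below 0.26 rad and linear speed of each of comb, lid below 0.02 m/s and distance of long_comb from where it was at the start of the episode below 0.03 m); the robot touches nothing.
It fails at once if the longer comb is moved 30 mm or more (distance of long_comb from where it was at the start of the episode above 0.03 m).
It also fails if it takes over 64 s, if anything falls off the work surface, if the arm or the gripper's body presses on something with over 40 N, if the wrist force passes 120 N, or if a joint passes its speed limit or range.

### The arm

A 7-joint arm with a two-finger parallel gripper is mounted at the origin on the work surface. World frame = base frame: x ahead of the robot, y to its left, z up, the work surface at z = 0. Lengths are in m, angles in rad, forces in N, time in s.
With the tool pointing down it reaches from about 0.4 to 0.875 m from the base axis. Payload 6.5 kg.
Tool frame: the origin (TCP) lies on the centre line of the jaws, within the pads' length; the fingertips stand 19 mm ahead of it and the grasp point (between the pads) is the TCP; z points along the fingers, y is the direction in which the jaws open and shut (so a half turn about z gives the same grasp; the last joint's range is limited). The gripper opens to 88 mm and grips with 3 to 60 N. Pads are 18 mm wide; open, the fingers measure 123 mm over their backs; the gripper's body (75 mm by 187 mm) begins 45 mm behind the grasp point.
Start: joints at [-1.17, 0.536, -0.004, 1.538, 0.003, 1.067, -0.071], TCP at [0.293, 0.58, 0.258] pointing down, gripper open.
Joint ranges: [-2.7, 2.7], [-0.37, 2.16], [-1.27, 1.26], [0.24, 2.4], [-1.31, 4.45], [0.19, 1.91], [-2.76, 2.76]. Speed limits (rad/s): [2.39, 2.39, 3.14, 3.14, 3.14, 3.14, 3.14].

### API

Orientations are given as a unit quaternion [w, x, y, z].
In Python, from cell import sense, get_image, job_done gives the robot as it stands.
- The arm moves only by the shell command python3 -m handwheel 'ROWS' [OPENING]. ROWS is JSON, a list of rows, each an object with "dp": the shift along the tool's x, y, z in mm, a list of three; "twist": the turn, a rotation vector about the tool's x, y, z in degrees, a list of three. In form: [{"dp": [tx, ty, tz], "twist": [rx, ry, rz]}, ...]. A call has exactly 10 rows; each row is the pose to reach, as a shift and turn from the pose commanded when the call began, along the tool's axes at that moment; what a row does not reach only later rows make up. A row lasts 1/10 s, in which the tool goes at most 50 mm and 8.59 degrees, less where a joint would pass 70% of its speed; a pose out of reach is approached as far as the arm can. A call with a gripper value outside its range is refused whole. OPENING is the opening in per cent of the stroke, from 0 (shut) to 100 (fully open), set as the call begins (- or left out, the last holds). The fingers move at their own pace and stop on an object; the grip force is fixed at half the most. Time passes only in rows, so rows that repeat a pose let the fingers close, or fill a call up. It gives the time, the measured TCP pose, the force and the opening at its end, in the units of the state.
- sense(): the state, without advancing time (a new reading comes with each control period).
- get_image(name): name is "scene" or "top" or "wrist"; returns a dict with "frame" (420x560x3 uint8, blue, green, red), "range_z" (420x560 float32, m along the optical axis (not along the pixel's ray), 0 where there is no reading), "fx", "fy", "cx", "cy" (pixels), "T" (4x4, takes a point from camera to world coordinates). Camera axes: x right, y up, looking along -z (the intrinsics and any distortion apply to the point x, -y, -z); pixel columns grow to the right and rows downward; lengths in m; the calibration is good to about 2 mm. A picture is of the moment at which its call begins.
- job_done(): hands the job in, once; it reports no verdict.
The state is a dict: "t": time; "q": joint angles; "dq": joint speeds; "joint_torque": joint torques, N m; "eef_pos": TCP position; "tcp_rot": TCP orientation; "ft_force": force on the tool from outside, world axes, zero at the start; "moment": the same for the moment, N m; "finger_gap": finger opening in m.
Only numpy, scipy, OpenCV 4.12 (cv2) and the standard library are available. Lean on these libraries where they do the work, as an engineer would, in place of code of your own. Each camera call takes 0.05 s, during which the arm holds its last target.

## Working session

There is one attempt and no reset: what is moved stays moved. The work goes in short steps, Python scripts to look and compute and a shell command to move; the robot and the scene stay as the last step left them, time stands still between calls to the robot, and variables do not carry over. Pictures are saved under pics/ and viewed, and the job is handed in when it is done.

```bash
ls; mkdir -p pics
python3 - <<'E'
from cell import sense,get_image
import cv2,numpy as np
s=sense();print({k:np.round(v,3).tolist() for k,v in s.items()})
for n in("top","scene","wrist"):
    d=get_image(n);cv2.imwrite(f"pics/{n}0.png",d["frame"]);np.savez(f"{n}0.npz",**d)
    print(n,d["fx"],d["fy"],d["cx"],d["cy"],np.round(d["T"],3).tolist(),list(d.keys()))
E
```

```text
pics
{'t': 0.0, 'q': [-1.17, 0.537, -0.004, 1.539, 0.003, 1.067, -0.071], 'dq': [-0.0, 0.0, -0.001, -0.0, -0.001, -0.001, -0.001], 'joint_torque': [0.001, -57.1, 0.991, -25.16, -0.056, 0.018, 0.0], 'eef_pos': [0.292, 0.58, 0.257], 'tcp_rot': [-0.0, 0.231, 0.973, -0.001], 'ft_force': [-0.106, -0.297, 1.11], 'moment': [0.007, 0.012, 0.019], 'finger_gap': 0.088}
top 438.63805783759125 438.63805783759125 278.09529444197096 217.1218246234431 [[-0.014, 0.998, -0.058, 0.524], [-0.999, -0.012, 0.037, 0.021], [0.036, 0.058, 0.998, 0.717], [0.0, 0.0, 0.0, 1.0]] ['frame', 'range_z', 'fx', 'fy', 'cx', 'cy', 'T']
scene 396.6477375375576 396.6477375375576 274.8471868900471 205.37889831654653 [[0.346, -0.552, 0.759, 1.157], [0.938, 0.197, -0.284, -0.206], [0.008, 0.81, 0.586, 0.505], [0.0, 0.0, 0.0, 1.0]] ['frame', 'range_z', 'fx', 'fy', 'cx', 'cy', 'T']
wrist 352.3443304479394 352.3443304479394 282.0223419779645 212.7555503513034 [[0.45, -0.849, -0.278, 0.219], [0.893, 0.427, 0.143, 0.617], [-0.002, -0.312, 0.95, 0.384], [0.0, 0.0, 0.0, 1.0]] ['frame', 'range_z', 'fx', 'fy', 'cx', 'cy', 'T']
```

View pics/top0.png

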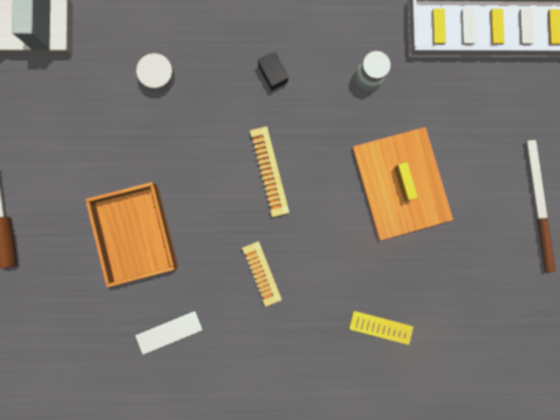

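View pics/scene0.png

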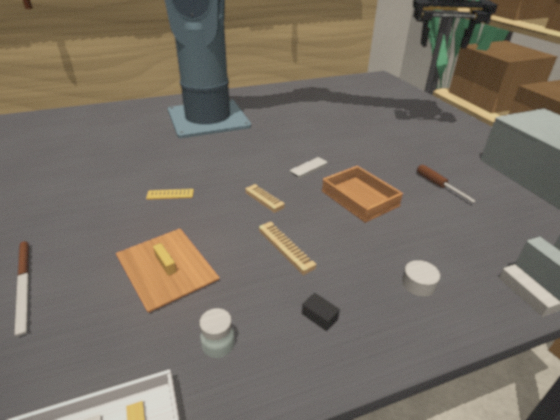

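The top view shows the box at about (130,235), the short comb at (261,273), the long comb at (269,172), and the lid at (403,183) with its handle at (407,181). The scene view shows the same things: box (362,192), short comb (265,196), long comb (287,245), handle (165,260).

```bash
cat > h.py <<'E'
import numpy as np,cv2
def load(n): return dict(np.load(n))
def ray(d,u,v):
    r=np.array([(u-d["cx"])/d["fx"],-(v-d["cy"])/d["fy"],-1.]);T=d["T"]
    return T[:3,3],T[:3,:3]@r
def plane(d,u,v,z):
    o,r=ray(d,u,v);return o+r*(z-o[2])/r[2]
def tri(d1,p1,d2,p2):
    o1,r1=ray(d1,*p1);o2,r2=ray(d2,*p2)
    s=np.linalg.lstsq(np.c_[r1,-r2],o2-o1,rcond=None)[0]
    a,b=o1+s[0]*r1,o2+s[1]*r2
    return (a+b)/2,np.linalg.norm(a-b)
def depthpt(d,u,v):
    o,r=ray(d,u,v);return o+r*d["range_z"][int(round(v)),int(round(u))]
def blobs(d,lo,hi,amin=150):
    m=cv2.inRange(cv2.cvtColor(d["frame"],cv2.COLOR_BGR2HSV),lo,hi)
    cs,_=cv2.findContours(m,cv2.RETR_EXTERNAL,cv2.CHAIN_APPROX_NONE)
    return m,[c for c in cs if cv2.contourArea(c)>amin]
def rect(d,c,z):
    P=np.array([plane(d,*p[0],z)[:2] for p in c],np.float32)
    (x,y),(w,h),a=cv2.minAreaRect((P*1000).astype(np.float32))
    if w<h: w,h,a=h,w,a+90
    return np.round([x,y,w,h,(a+90)%180-90],1)
E
python3 - <<'E'
from h import *
for n in("top","scene"):
    d=load(n+"0.npz")
    hsv=cv2.cvtColor(d["frame"],cv2.COLOR_BGR2HSV)
    pts={"top":[(130,235),(95,230),(250,247),(262,273),(258,131),(390,200),(407,181)],"scene":[(362,192),(265,196),(287,245),(150,280),(165,260)]}[n]
    for p in pts: print(n,p,hsv[p[1],p[0]],np.round(depthpt(d,*p),4))
    m,cs=blobs(d,(5,70,90),(32,255,255))
    for c in cs:
        (u,v),s,a=cv2.minAreaRect(c);print(np.round([u,v,*s,a],1), [rect(d,c,z).tolist() for z in (0.0,.012,.035)])
E
```

```text
top (130, 235) [ 15 173 225] [0.5395 0.2327 0.0046]
top (95, 230) [ 15 173 197] [0.5473 0.2769 0.0345]
top (250, 247) [ 26 104 228] [0.5177 0.0404 0.0115]
top (262, 273) [ 21 120 215] [0.476  0.0217 0.0126]
top (258, 131) [ 26 104 229] [0.7057 0.0256 0.0124]
top (390, 200) [ 17 165 229] [ 0.591  -0.1882  0.0117]
top (407, 181) [ 29 174 228] [ 0.6184 -0.2086  0.0372]
[380.8 327.4  63.5  20.8  14.7] [[383.9, -170.7, 103.8, 33.5, 74.4], [386.3, -167.5, 102.1, 32.9, 74.4], [390.8, -161.3, 98.8, 31.9, 74.4]]
[261.4 273.6  63.9  18.7  68.4] [[474.3, 22.7, 103.3, 30.3, 21.1], [475.2, 22.7, 101.6, 29.7, 21.1], [476.8, 22.6, 98.3, 28.8, 21.1]]
[547.3 245.   53.5   7.9  81.9] [[514.2, -455.0, 88.3, 13.6, 5.0], [514.3, -447.0, 86.8, 13.3, 5.0], [514.7, -431.8, 84.0, 12.9, 5.0]]
[  5.5 242.   50.   11.   90. ] [[531.3, 430.6, 80.1, 17.2, 1.3], [531.2, 423.8, 78.8, 16.9, 1.3], [530.9, 410.6, 76.2, 16.3, 1.3]]
[131.  234.   92.8  75.   76.1] [[541.9, 232.3, 149.8, 119.3, 13.8], [541.6, 228.8, 147.3, 117.3, 13.8], [541.0, 222.0, 142.5, 113.5, 13.8]]
[402.2 182.9  99.9  78.2  73.9] [[620.4, -213.1, 
[... 1921 characters left out ...]
83.5, 153.6, 13.9], [530.3, 233.2, 179.1, 150.0, 13.9], [559.6, 212.7, 170.7, 143.0, 13.9]]
[495.5  82.6  83.  126.8  83.2] [[-60.1, 1251.2, 1193.9, 397.4, -50.7], [-31.1, 1216.5, 1165.5, 387.9, -50.7], [24.4, 1150.1, 1111.1, 369.8, -50.7]]
[524.5  21.5  43.   69.   90. ] [[-1004.4, 2347.8, 1550.5, 455.3, -50.5], [-953.0, 2287.0, 1513.6, 444.4, -50.5], [-854.5, 2170.6, 1443.0, 423.7, -50.5]]
[300.   43.5  87.  152.   90. ] [[-1030.5, 871.4, 1925.2, 1162.5, -17.3], [-978.5, 845.8, 1879.4, 1134.9, -17.3], [-878.8, 796.7, 1791.7, 1081.9, -17.3]]
[ 90.5  56.5 113.  181.   90. ] [[-1473.1, -258.0, 2486.7, 1070.1, 9.0], [-1410.5, -256.8, 2427.5, 1044.7, 9.0], [-1290.6, -254.4, 2314.2, 995.9, 9.0]]
```

View pics/wrist0.png

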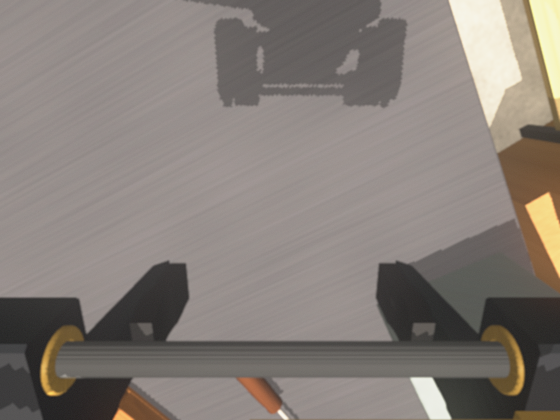

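Run:
```python
from h import *
# depth points from both cameras, cropped
for n in("top","scene"):
    d=load(n+"0.npz");R=d["range_z"];v,u=np.nonzero(R>0)
    o=d["T"][:3,3];r=np.c_[(u-d["cx"])/d["fx"],-(v-d["cy"])/d["fy"],-np.ones(len(u))]@d["T"][:3,:3].T
    P=o+r*R[v,u][:,None]
    def sel(cx,cy,rad,z0,z1,name):
        m=(np.hypot(P[:,0]-cx,P[:,1]-cy)<rad)&(P[:,2]>z0)&(P[:,2]<z1);Q=P[m]
        (x,y),(w,h),a=cv2.minAreaRect((Q[:,:2]*1000).astype(np.float32))
        if w<h:w,h,a=h,w,a+90
        print(n,name,m.sum(),np.round([x,y,w,h,(a+90)%180-90],1),"z",np.round(np.median(Q[:,2]),4))
    sel(.541,.225,.11,.031,.045,"rim")
    sel(.541,.225,.03,-.01,.02,"floor")
    sel(.475,.022,.07,.008,.02,"comb")
    sel(.64,.008,.085,.008,.02,"long")
    sel(.618,-.209,.12,.009,.018,"plate")
    sel(.618,-.209,.06,.03,.05,"handle")
# triangulate comb & handle centres & rim: mask corners
t,s=load("top0.npz"),load("scene0.npz")
def box(d,pt,lo,hi):
    m,cs=blobs(d,lo,hi,60)
    for c in cs:
        if cv2.pointPolygonTest(c,pt,False)>=0: return c
for nm,pt,ps in(("comb",(262,273),(265,196)),("long",(269,172),(287,245)),("lid",(390,200),(150,280)),("box",(130,235),(362,192))):
    a,b=box(t,pt,(5,70,90),(32,255,255)),box(s,ps,(5,70,90),(32,255,255))
    # extremes in world +x/-x,+y/-y image corners
    A,B=a[:,0],b[:,0]
    for ta,sb in((A[:,1].argmin(),B[:,1].argmax()),(A[:,1].argmax(),B[:,1].argmin()),(A[:,0].argmin(),B[:,0].argmax()),(A[:,0].argmax(),B[:,0].argmin())):
        X,g=tri(t,A[ta],s,B[sb]);print(nm,A[ta],B[sb],np.round(X*1000,1),round(g*1000,1))
cv2.imwrite("pics/zoom.png",np.hstack([cv2.resize(t["frame"][110:300,80:190],None,fx=3,fy=3),cv2.resize(t["frame"][120:310,350:460],None,fx=3,fy=3)]))
cv2.imwrite("pics/zooms.png",np.hstack([cv2.resize(s["frame"][155:225,310:415],None,fx=3.5,fy=3.5),cv2.resize(s["frame"][225:295,115:220],None,fx=3.5,fy=3.5)]))
```

```text
top rim 1090 [540.2 224.6 140.2 107.1  13.7] z 0.0345
top floor 1107 [541.1 225.3  59.2  57.9  89.5] z 0.0049
top comb 737 [474.8  21.8 100.   27.8  21. ] z 0.012
top long 1001 [639.6   7.6 145.   28.2  13.6] z 0.0118
top plate 6829 [ 618.5 -210.5  160.1  127.2   14.9] z 0.0121
top handle 424 [ 618.4 -210.    59.9   16.8   14.6] z 0.0377
scene rim 424 [542.5 224.5 142.2 108.3  14.7] z 0.0337
scene floor 255 [540.3 231.5  58.2  44.8  11.9] z 0.0045
scene comb 341 [476.5  22.6 101.1  30.5  20. ] z 0.0112
scene long 710 [641.4   8.8 146.9  30.   13.7] z 0.0114
scene plate 4410 [ 620.5 -209.2  162.2  126.2   15. ] z 0.0118
scene handle 271 [ 620.6 -209.2   62.    16.2   14.2] z 0.0375
comb [256 242] [273 211] [524.9  29.1   2.1] 3.8
comb [266 306] [254 184] [423.9  16.7  11.5] 1.5
comb [242 248] [283 207] [5.161e+02 5.350e+01 5.000e-01] 0.5
comb [280 299] [246 188] [434.6  -5.7  12.1] 1.6
long [261 127] [303 274] [7.143e+02 1.750e+01 4.000e-01] 6.6
long [273 217] [268 222] [565.3   2.3   9.5] 1.3
long [250 130] [315 267] [709.3  38.8   5.4] 0.3
long [288 212] [259 228] [573.8 -21.    6.9] 1.3
lid [421 127] [148 312] [ 712.6 -246.8    6.6] 3.0
lid [379 240] [178 228] [ 525.7 -170.1   10.7] 3.0
lid [352 147] [219 279] [ 680.2 -128.3    6. ] 1.6
lid [452 220] [116 252] [ 557.2 -288.9   11.8] 1.3
box [148 182] [364 222] [622.3 198.4   1.4] 14.3
box [107 287] [356 165] [460.3 258.4  34.6] 1.0
box [ 85 199] [402 195] [595.7 294.9  27.9] 0.6
box [177 268] [322 185] [486.9 157.1  16.5] 3.3
```

```bash
cat >> h.py <<'E'
from scipy.spatial.transform import Rotation as Ro
def rot(s):
    w,x,y,z=s["tcp_rot"];return Ro.from_quat([x,y,z,w])
def goto(x,y,z,yaw):
    from cell import sense
    s=sense();R=rot(s);c,si=np.cos(np.radians(yaw)),np.sin(np.radians(yaw))
    Rt=Ro.from_matrix(np.array([[c,si,0],[si,-c,0],[0,0,-1.]]))
    dp=R.inv().apply(np.array([x,y,z])-s["eef_pos"])*1000
    tw=(R.inv()*Rt).as_rotvec(degrees=True)
    print("dp",np.round(dp,1),"twist",np.round(tw,1),"t",s["t"],"F",np.round(s["ft_force"],1),"gap",round(s["finger_gap"],4),"pos",np.round(s["eef_pos"],4))
E
python3 -c "
from h import *
goto(.475,.022,.15,21)"
```

```text
dp [-414.2 -416.1  107.6] twist [-0.000e+00  1.000e-01  1.323e+02] t 0.15 F [-1.1 -0.8  0.2] gap 0.0882 pos [0.2923 0.5801 0.2571]
```

```bash
python3 -m handwheel '[{"dp":[-15,-15,0],"twist":[0,0,4]},{"dp":[-40,-40,0],"twist":[0,0,10]},{"dp":[-70,-70,0],"twist":[0,0,17]},{"dp":[-100,-100,0],"twist":[0,0,24]},{"dp":[-130,-130,0],"twist":[0,0,31]},{"dp":[-160,-160,0],"twist":[0,0,38]},{"dp":[-190,-190,0],"twist":[0,0,45]},{"dp":[-220,-220,0],"twist":[0,0,52]},{"dp":[-245,-245,0],"twist":[0,0,58]},{"dp":[-260,-260,0],"twist":[0,0,62]}]' 60; python3 -c "
from h import *
goto(.475,.022,.15,21)"
```

```text
t: 1.15
eef_pos: [0.4083, 0.2284, 0.2578]
tcp_rot: [0.0, 0.702, 0.712, -0.0]
ft_force: [-0.2, 0.1, -0.0]
finger_gap: 0.0527
dp [-207.3   63.6  107.9] twist [ 0.   0.  69.9] t 1.15 F [-0.2  0.1 -0. ] gap 0.0527 pos [0.4083 0.2284 0.2578]
```

```bash
python3 -m handwheel '[{"dp":[-15,5,6],"twist":[0,0,5]},{"dp":[-40,12,20],"twist":[0,0,13]},{"dp":[-65,20,34],"twist":[0,0,21]},{"dp":[-90,28,48],"twist":[0,0,29]},{"dp":[-115,36,62],"twist":[0,0,37]},{"dp":[-140,44,75],"twist":[0,0,45]},{"dp":[-165,51,88],"twist":[0,0,53]},{"dp":[-188,58,98],"twist":[0,0,61]},{"dp":[-202,62,105],"twist":[0,0,67]},{"dp":[-207,63.5,108],"twist":[0,0,70]}]'
python3 - <<'E'
from h import *
from cell import get_image
goto(.475,.022,.15,21)
d=get_image("wrist");np.savez("w1.npz",**d);cv2.imwrite("pics/w1.png",d["frame"])
E
```

```text
t: 2.15
eef_pos: [0.4759, 0.0247, 0.149]
tcp_rot: [0.0, 0.983, 0.182, -0.0]
ft_force: [-0.2, -0.4, 0.5]
finger_gap: 0.0528
dp [-1.8  2.2 -1. ] twist [0.  0.1 0. ] t 2.15 F [-0.2 -0.4  0.5] gap 0.0528 pos [0.4759 0.0247 0.149 ]
```

View pics/w1.png

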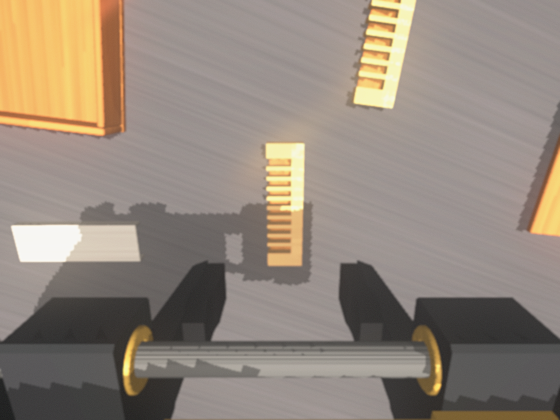

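The comb is at (285,204), between the fingertips (225 and 340) and aligned with the tool.

Run:
```python
from h import *
d=load("w1.npz");R=d["range_z"];v,u=np.nonzero(R>0)
o=d["T"][:3,3];r=np.c_[(u-d["cx"])/d["fx"],-(v-d["cy"])/d["fy"],-np.ones(len(u))]@d["T"][:3,:3].T
P=o+r*R[v,u][:,None]
m=(np.hypot(P[:,0]-.475,P[:,1]-.022)<.07)&(P[:,2]>.007)&(P[:,2]<.02);Q=P[m]
print(cv2.minAreaRect((Q[:,:2]*1000).astype(np.float32)),np.median(Q[:,2]))
# two-view triangulation of comb's corners, top + wrist
t=load("top0.npz")
def cor(d,pt):
    m,cs=blobs(d,(5,70,90),(32,255,255),60)
    for c in cs:
        if cv2.pointPolygonTest(c,pt,False)>=0: return cv2.boxPoints(cv2.minAreaRect(c))
A,B=cor(t,(262,273)),cor(d,(285,204))
for a in A:
    best=min((tri(t,a,d,b) for b in B),key=lambda q:q[1]+np.linalg.norm(q[0][:2]-plane(t,*a,.01)[:2]))
    print(np.round(best[0]*1000,1),round(best[1]*1000,2))
goto(.4752,.0222,.010,21)
```

```text
((474.66326904296875, 22.561059951782227), (100.05994415283203, 27.98872184753418), 20.956266403198242) 0.012133815255090191
[517.2  55.1  13.7] 0.73
[527.4  27.5   7.3] 1.6
[433.2  -9.4  14.2] 0.03
[422.5  19.5  15. ] 2.5
dp [ -1.4   2.2 139. ] twist [ 0.   0.1 -0. ] t 2.2 F [ 0.3 -1.4  0.5] gap 0.0527 pos [0.4759 0.0248 0.149 ]
```

```bash
python3 -m handwheel '[{"dp":[-1,2,6],"twist":[0,0,0]},{"dp":[-1,2,20],"twist":[0,0,0]},{"dp":[-1.5,2.2,38],"twist":[0,0,0]},{"dp":[-1.5,2.2,56],"twist":[0,0,0]},{"dp":[-1.5,2.2,74],"twist":[0,0,0]},{"dp":[-1.5,2.2,92],"twist":[0,0,0]},{"dp":[-1.5,2.2,108],"twist":[0,0,0]},{"dp":[-1.5,2.2,118],"twist":[0,0,0]},{"dp":[-1.5,2.2,122],"twist":[0,0,0]},{"dp":[-1.5,2.2,124],"twist":[0,0,0]}]'; python3 -c "
from h import *
goto(.4750,.0225,.0215,21)"
```

```text
t: 3.2
eef_pos: [0.475, 0.0234, 0.0254]
tcp_rot: [-0.0, 0.983, 0.185, -0.0]
ft_force: [0.2, 0.4, -0.5]
finger_gap: 0.0531
dp [-0.3  0.8  3.9] twist [-0.   0.   0.3] t 3.2 F [ 0.2  0.4 -0.5] gap 0.0531 pos [0.475  0.0234 0.0254]
```

```bash
python3 -m handwheel '[{"dp":[0,0.5,1],"twist":[0,0,0]},{"dp":[0,0.5,2],"twist":[0,0,0]},{"dp":[0,0.5,3],"twist":[0,0,0]},{"dp":[0,0.5,3.5],"twist":[0,0,0]},{"dp":[0,0.5,3.5],"twist":[0,0,0]},{"dp":[0,0.5,3.5],"twist":[0,0,0]},{"dp":[0,0.5,3.5],"twist":[0,0,0]},{"dp":[0,0.5,3.5],"twist":[0,0,0]},{"dp":[0,0.5,3.5],"twist":[0,0,0]},{"dp":[0,0.5,3.5],"twist":[0,0,0]}]' && python3 -m handwheel '[{"dp":[0,0,0],"twist":[0,0,0]},{"dp":[0,0,0],"twist":[0,0,0]},{"dp":[0,0,0],"twist":[0,0,0]},{"dp":[0,0,0],"twist":[0,0,0]},{"dp":[0,0,0],"twist":[0,0,0]},{"dp":[0,0,0],"twist":[0,0,0]},{"dp":[0,0,0],"twist":[0,0,0]},{"dp":[0,0,0],"twist":[0,0,0]},{"dp":[0,0,0],"twist":[0,0,0]},{"dp":[0,0,0],"twist":[0,0,0]}]' 10; python3 -c "
from h import *
goto(.4750,.0225,.12,21)"
```

```text
t: 4.2
eef_pos: [0.4753, 0.0227, 0.0222]
tcp_rot: [-0.0, 0.983, 0.184, -0.0]
ft_force: [0.4, -0.2, 0.8]
finger_gap: 0.053
t: 5.2
eef_pos: [0.4753, 0.0226, 0.0222]
tcp_rot: [0.0, 0.983, 0.184, 0.0]
ft_force: [0.5, 0.3, 0.5]
finger_gap: 0.0278
dp [ -0.3  -0.  -97.8] twist [ 0.  -0.   0.3] t 5.2 F [0.5 0.3 0.5] gap 0.0278 pos [0.4753 0.0226 0.0222]
```

```bash
python3 -m handwheel '[{"dp":[0,0,-3],"twist":[0,0,0]},{"dp":[0,0,-10],"twist":[0,0,0]},{"dp":[0,0,-22],"twist":[0,0,0]},{"dp":[0,0,-36],"twist":[0,0,0]},{"dp":[0,0,-50],"twist":[0,0,0]},{"dp":[0,0,-64],"twist":[0,0,0]},{"dp":[0,0,-78],"twist":[0,0,0]},{"dp":[0,0,-90],"twist":[0,0,0]},{"dp":[0,0,-97],"twist":[0,0,0]},{"dp":[0,0,-100],"twist":[0,0,0]}]'
python3 - <<'E'
from h import *
from cell import get_image
goto(.541,.2245,.12,13.9)
d=get_image("wrist");cv2.imwrite("pics/w2.png",d["frame"])
E
```

```text
t: 6.2
eef_pos: [0.4756, 0.0228, 0.1231]
tcp_rot: [-0.0, 0.983, 0.185, 0.001]
ft_force: [-0.3, 0.7, -0.0]
finger_gap: 0.0276
dp [ 134.1 -164.3    3.2] twist [ 0.  -0.1  7.4] t 6.2 F [-0.3  0.7 -0. ] gap 0.0276 pos [0.4756 0.0228 0.1231]
```

View pics/w2.png

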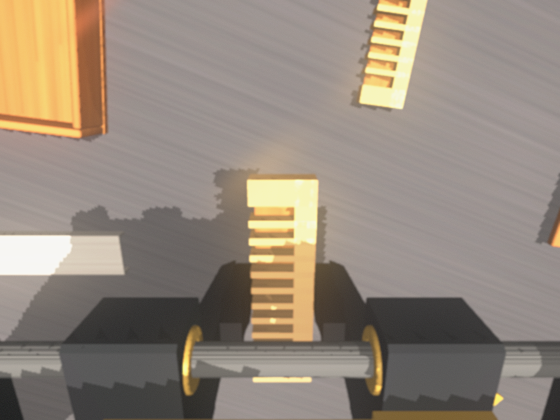

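The comb is held flat between the pads: its near end is at (283,190) and its far end at (281,379). Next I'll carry it over the box.

```bash
python3 -m handwheel '[{"dp":[4,-5,0],"twist":[0,0,0.5]},{"dp":[16,-20,0],"twist":[0,0,1.2]},{"dp":[34,-42,0],"twist":[0,0,2]},{"dp":[54,-66,0],"twist":[0,0,3]},{"dp":[74,-90,0],"twist":[0,0,4]},{"dp":[92,-113,0],"twist":[0,0,5]},{"dp":[109,-134,0],"twist":[0,0,6]},{"dp":[123,-151,0],"twist":[0,0,7]},{"dp":[131,-160.5,0],"twist":[0,0,7.4]},{"dp":[134,-164.5,0],"twist":[0,0,7.4]}]'
python3 - <<'E'
from h import *
from cell import get_image
goto(.541,.2245,.0285,13.9)
d=get_image("wrist");cv2.imwrite("pics/w3.png",d["frame"]);np.savez("w3.npz",**d)
v,u=np.nonzero(d["range_z"]>0);R=d["range_z"]
P=d["T"][:3,3]+(np.c_[(u-d["cx"])/d["fx"],-(v-d["cy"])/d["fy"],-np.ones(len(u))]@d["T"][:3,:3].T)*R[v,u][:,None]
m=(np.hypot(P[:,0]-.541,P[:,1]-.225)<.11)&(P[:,2]>.031)&(P[:,2]<.042)
print(m.sum(),cv2.minAreaRect((P[m][:,:2]*1000).astype(np.float32)))
E
```

```text
t: 7.25
eef_pos: [0.5404, 0.2259, 0.1215]
tcp_rot: [0.0, 0.993, 0.121, -0.0]
ft_force: [0.3, 0.4, -0.0]
finger_gap: 0.0277
dp [ 0.4  1.5 93. ] twist [0.  0.  0.1] t 7.25 F [ 0.3  0.4 -0. ] gap 0.0277 pos [0.5404 0.2259 0.1215]
4381 ((539.492431640625, 225.11428833007812), (140.0958709716797, 106.41033935546875), 13.987188339233398)
```

View pics/w3.png

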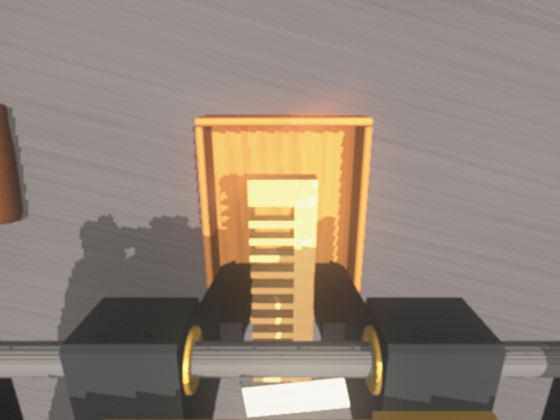

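The box is centred around the comb (rim from 197 to 371, comb at 283). I'll lower it now.

```bash
python3 -m handwheel '[{"dp":[0,1,5],"twist":[0,0,0]},{"dp":[0,1,15],"twist":[0,0,0]},{"dp":[0,1,29],"twist":[0,0,0]},{"dp":[0,1,43],"twist":[0,0,0]},{"dp":[0,1,57],"twist":[0,0,0]},{"dp":[0,1,70],"twist":[0,0,0]},{"dp":[0,1,80],"twist":[0,0,0]},{"dp":[0,1,87],"twist":[0,0,0]},{"dp":[0,1,90],"twist":[0,0,0]},{"dp":[0,1,91],"twist":[0,0,0]}]'; python3 -c "
from h import *
goto(.54,.225,.0276,13.9)"
```

```text
t: 8.3
eef_pos: [0.5409, 0.2236, 0.0311]
tcp_rot: [0.0, 0.993, 0.121, 0.0]
ft_force: [-0.2, -0.7, -0.2]
finger_gap: 0.0274
dp [-0.5 -1.6  3.5] twist [ 0. -0. -0.] t 8.3 F [-0.2 -0.7 -0.2] gap 0.0274 pos [0.5409 0.2236 0.0311]
```

Lower the last 3.5 mm, then open to 50% (44 mm).

```bash
python3 -m handwheel '[{"dp":[0,0,1],"twist":[0,0,0]},{"dp":[0,0,2],"twist":[0,0,0]},{"dp":[0,0,3],"twist":[0,0,0]},{"dp":[0,0,3.3],"twist":[0,0,0]},{"dp":[0,0,3.3],"twist":[0,0,0]},{"dp":[0,0,3.3],"twist":[0,0,0]},{"dp":[0,0,3.3],"twist":[0,0,0]},{"dp":[0,0,3.3],"twist":[0,0,0]},{"dp":[0,0,3.3],"twist":[0,0,0]},{"dp":[0,0,3.3],"twist":[0,0,0]}]'; python3 -m handwheel '[{"dp":[0,0,0],"twist":[0,0,0]},{"dp":[0,0,0],"twist":[0,0,0]},{"dp":[0,0,0],"twist":[0,0,0]},{"dp":[0,0,0],"twist":[0,0,0]},{"dp":[0,0,0],"twist":[0,0,0]},{"dp":[0,0,0],"twist":[0,0,0]},{"dp":[0,0,0],"twist":[0,0,0]},{"dp":[0,0,0],"twist":[0,0,0]},{"dp":[0,0,0],"twist":[0,0,0]},{"dp":[0,0,0],"twist":[0,0,0]}]' 50;  python3 -m handwheel '[{"dp":[0,0,-3],"twist":[0,0,0]},{"dp":[0,0,-12],"twist":[0,0,0]},{"dp":[0,0,-26],"twist":[0,0,0]},{"dp":[0,0,-44],"twist":[0,0,0]},{"dp":[0,0,-62],"twist":[0,0,0]},{"dp":[0,0,-80],"twist":[0,0,0]},{"dp":[0,0,-98],"twist":[0,0,0]},{"dp":[0,0,-112],"twist":[0,0,0]},{"dp":[0,0,-120],"twist":[0,0,0]},{"dp":[0,0,-124],"twist":[0,0,0]}]'
python3 - <<'E'
from h import *
from cell import get_image
goto(.619,-.2095,.15,14.8)
d=get_image("wrist");cv2.imwrite("pics/w4.png",d["frame"])
v,u=np.nonzero(d["range_z"]>0);R=d["range_z"]
P=d["T"][:3,3]+(np.c_[(u-d["cx"])/d["fx"],-(v-d["cy"])/d["fy"],-np.ones(len(u))]@d["T"][:3,:3].T)*R[v,u][:,None]
for z0,z1 in((.031,.042),(.014,.025)):
    rad=.11 if z0>.03 else .055
    m=(np.hypot(P[:,0]-.541,P[:,1]-.225)<rad)&(P[:,2]>z0)&(P[:,2]<z1)
    print(m.sum(),cv2.minAreaRect((P[m][:,:2]*1000).astype(np.float32)),np.median(P[m][:,2]))
E
```

```text
t: 9.3
eef_pos: [0.5408, 0.2235, 0.0279]
tcp_rot: [0.0, 0.993, 0.121, 0.0]
ft_force: [0.1, 1.5, -0.2]
finger_gap: 0.0276
t: 10.3
eef_pos: [0.5408, 0.2236, 0.0279]
tcp_rot: [-0.0, 0.993, 0.121, -0.0]
ft_force: [-0.3, -0.4, -1.2]
finger_gap: 0.0441
t: 11.3
eef_pos: [0.5411, 0.2237, 0.1531]
tcp_rot: [-0.0, 0.993, 0.121, 0.001]
ft_force: [0.0, -0.5, -0.1]
finger_gap: 0.0441
dp [-28.1 439.3   2.9] twist [-0.  -0.1 -0.9] t 11.3 F [ 0.  -0.5 -0.1] gap 0.0441 pos [0.5411 0.2237 0.1531]
4010 ((539.8165283203125, 225.27786254882812), (139.55043029785156, 106.37012481689453), 13.928912162780762) 0.034827904247912406
3551 ((539.5289306640625, 225.1272735595703), (100.14183044433594, 96.55348205566406), 14.023621559143066) 0.017211633643088198
```

View pics/w4.png

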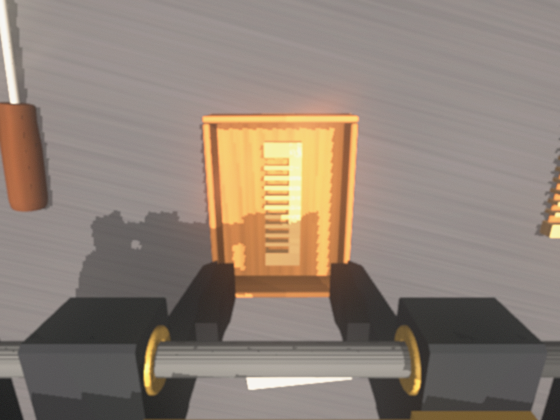

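The comb lies flat in the middle of the box at (282,204), its top at 17 mm (5 + 12). On to the lid, which is 440 mm away.

```bash
python3 -m handwheel '[{"dp":[-1,10,0],"twist":[0,0,0]},{"dp":[-3,40,0],"twist":[0,0,0]},{"dp":[-6,80,0],"twist":[0,0,0]},{"dp":[-8,120,0],"twist":[0,0,0]},{"dp":[-11,160,0],"twist":[0,0,0]},{"dp":[-13,200,0],"twist":[0,0,0]},{"dp":[-16,240,0],"twist":[0,0,0]},{"dp":[-18,280,0],"twist":[0,0,0]},{"dp":[-20,312,0],"twist":[0,0,0]},{"dp":[-22,330,0],"twist":[0,0,0]}]'; python3 -c "
from h import *
goto(.619,-.2095,.15,14.8)"
```

```text
t: 12.35
eef_pos: [0.5975, -0.1069, 0.1513]
tcp_rot: [0.001, 0.993, 0.118, -0.001]
ft_force: [-0.6, 1.2, 0.2]
finger_gap: 0.044
dp [ -3.3 104.8   1.5] twist [ 0.1  0.1 -1.2] t 12.35 F [-0.6  1.2  0.2] gap 0.044 pos [ 0.5975 -0.1069  0.1513]
```

```bash
python3 -m handwheel '[{"dp":[-1,5,0],"twist":[0,0,-1]},{"dp":[-2,20,0],"twist":[0,0,-1]},{"dp":[-3,38,0],"twist":[0,0,-1]},{"dp":[-3,56,0],"twist":[0,0,-1]},{"dp":[-3,74,0],"twist":[0,0,-1]},{"dp":[-3,90,0],"twist":[0,0,-1]},{"dp":[-3,100,0],"twist":[0,0,-1]},{"dp":[-3,104,0],"twist":[0,0,-1]},{"dp":[-3,105,0],"twist":[0,0,-1]},{"dp":[-3,105,0],"twist":[0,0,-1]}]'
python3 - <<'E'
from h import *
from cell import get_image
d=get_image("wrist");cv2.imwrite("pics/w5.png",d["frame"])
v,u=np.nonzero(d["range_z"]>0);R=d["range_z"]
P=d["T"][:3,3]+(np.c_[(u-d["cx"])/d["fx"],-(v-d["cy"])/d["fy"],-np.ones(len(u))]@d["T"][:3,:3].T)*R[v,u][:,None]
for z0,z1,rad in((.030,.045,.06),(.009,.018,.12)):
    m=(np.hypot(P[:,0]-.619,P[:,1]+.2095)<rad)&(P[:,2]>z0)&(P[:,2]<z1)
    print(m.sum(),cv2.minAreaRect((P[m][:,:2]*1000).astype(np.float32)),np.median(P[m][:,2]))
goto(.619,-.2095,.037,14.8)
E
```

```text
t: 13.35
eef_pos: [0.6207, -0.204, 0.1518]
tcp_rot: [-0.0, 0.992, 0.13, -0.0]
ft_force: [0.4, -0.4, 0.4]
finger_gap: 0.044
1770 ((618.972900390625, -209.55172729492188), (59.690185546875, 15.917129516601562), 14.76010513305664) 0.038093932229433566
27026 ((618.6259155273438, -209.7301025390625), (159.26162719726562, 126.357421875), 14.862683296203613) 0.012224309871230882
dp [ -3.2   5.2 114.8] twist [-0.   0.   0.1] t 13.4 F [ 0.1 -0.2 -0.3] gap 0.0438 pos [ 0.6208 -0.2038  0.1518]
```

View pics/w5.png

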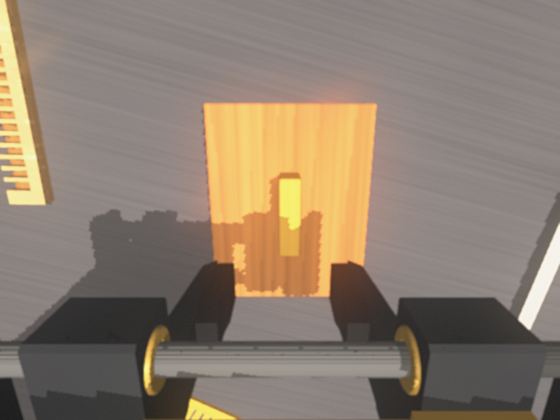

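The handle is at (289,215), slightly right of centre, and agrees with the top view to within 2 mm. I'll descend in two steps.

```bash
python3 -m handwheel '[{"dp":[-3,5,5],"twist":[0,0,0]},{"dp":[-3,5,18],"twist":[0,0,0]},{"dp":[-3,5,34],"twist":[0,0,0]},{"dp":[-3,5,50],"twist":[0,0,0]},{"dp":[-3,5,66],"twist":[0,0,0]},{"dp":[-3,5,82],"twist":[0,0,0]},{"dp":[-3,5,95],"twist":[0,0,0]},{"dp":[-3,5,104],"twist":[0,0,0]},{"dp":[-3,5,109],"twist":[0,0,0]},{"dp":[-3,5,110],"twist":[0,0,0]}]'; python3 -c "
from h import *
goto(.619,-.2096,.034,14.8)"
```

```text
t: 14.4
eef_pos: [0.619, -0.2104, 0.0415]
tcp_rot: [-0.0, 0.992, 0.129, -0.0]
ft_force: [-0.6, -0.6, 0.3]
finger_gap: 0.044
dp [ 0.2 -0.7  7.5] twist [-0.   0.   0.1] t 14.4 F [-0.6 -0.6  0.3] gap 0.044 pos [ 0.619  -0.2104  0.0415]
```

```bash
python3 -m handwheel '[{"dp":[0,-0.7,2],"twist":[0,0,0]},{"dp":[0,-0.7,4],"twist":[0,0,0]},{"dp":[0,-0.7,6],"twist":[0,0,0]},{"dp":[0,-0.7,7],"twist":[0,0,0]},{"dp":[0,-0.7,7],"twist":[0,0,0]},{"dp":[0,-0.7,7],"twist":[0,0,0]},{"dp":[0,-0.7,7],"twist":[0,0,0]},{"dp":[0,-0.7,7],"twist":[0,0,0]},{"dp":[0,-0.7,7],"twist":[0,0,0]},{"dp":[0,-0.7,7],"twist":[0,0,0]}]'; python3 -m handwheel '[{"dp":[0,0,0],"twist":[0,0,0]},{"dp":[0,0,0],"twist":[0,0,0]},{"dp":[0,0,0],"twist":[0,0,0]},{"dp":[0,0,0],"twist":[0,0,0]},{"dp":[0,0,0],"twist":[0,0,0]},{"dp":[0,0,0],"twist":[0,0,0]},{"dp":[0,0,0],"twist":[0,0,0]},{"dp":[0,0,0],"twist":[0,0,0]},{"dp":[0,0,0],"twist":[0,0,0]},{"dp":[0,0,0],"twist":[0,0,0]}]' 5; python3 -m handwheel '[{"dp":[0,0,0],"twist":[0,0,0]},{"dp":[0,0,-2],"twist":[0,0,0]},{"dp":[0,0,-8],"twist":[0,0,0]},{"dp":[0,0,-20],"twist":[0,0,0]},{"dp":[0,0,-36],"twist":[0,0,0]},{"dp":[0,0,-54],"twist":[0,0,0]},{"dp":[0,0,-72],"twist":[0,0,0]},{"dp":[0,0,-88],"twist":[0,0,0]},{"dp":[0,0,-97],"twist":[0,0,0]},{"dp":[0,0,-100],"twist":[0,0,0]}]';python3 - <<'E'
from h import *
from cell import get_image
d=get_image("wrist");cv2.imwrite("pics/w6.png",d["frame"])
goto(.54,.225,.13,14)
E
```

```text
t: 15.4
eef_pos: [0.6189, -0.2097, 0.0349]
tcp_rot: [0.0, 0.992, 0.129, 0.0]
ft_force: [-0.4, -0.8, 0.1]
finger_gap: 0.044
t: 16.4
eef_pos: [0.6189, -0.2097, 0.0349]
tcp_rot: [0.0, 0.992, 0.129, 0.0]
ft_force: [-0.1, -0.3, 0.4]
finger_gap: 0.0158
t: 17.4
eef_pos: [0.6195, -0.2099, 0.1365]
tcp_rot: [0.0, 0.992, 0.129, 0.001]
ft_force: [-0.1, 0.5, -0.8]
finger_gap: 0.0158
dp [  34.8 -440.5    5.8] twist [ 0.  -0.1  0.9] t 17.45 F [-0.3  0.2 -0.6] gap 0.0161 pos [ 0.6193 -0.2097  0.136 ]
```

View pics/w6.png

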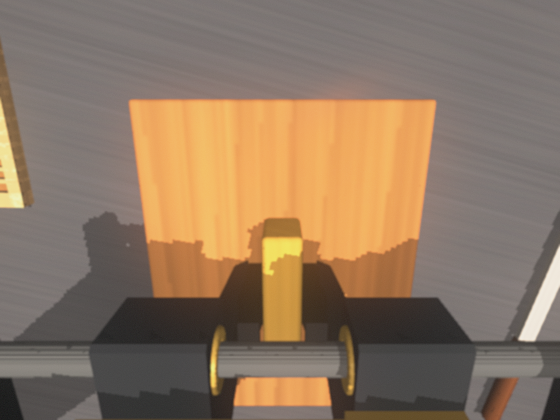

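The lid is held level by its handle at (282,270), with its far edge straight along row 100. I'll carry it to the box in two gentle calls.

```bash
python3 -m handwheel '[{"dp":[0,-4,0],"twist":[0,0,0]},{"dp":[1,-14,0],"twist":[0,0,0]},{"dp":[2,-32,0],"twist":[0,0,0]},{"dp":[4,-56,0],"twist":[0,0,0]},{"dp":[6,-84,0],"twist":[0,0,0]},{"dp":[8,-112,0],"twist":[0,0,0]},{"dp":[11,-140,0],"twist":[0,0,0]},{"dp":[13,-168,0],"twist":[0,0,0]},{"dp":[15,-196,0],"twist":[0,0,0]},{"dp":[17,-224,0],"twist":[0,0,0]}]';python3 -m handwheel '[{"dp":[2,-25,0],"twist":[0,0,0.2]},{"dp":[4,-50,0],"twist":[0,0,0.4]},{"dp":[6,-78,0],"twist":[0,0,0.6]},{"dp":[8,-106,0],"twist":[0,0,0.8]},{"dp":[10,-134,0],"twist":[0,0,0.9]},{"dp":[12,-160,0],"twist":[0,0,0.9]},{"dp":[14,-183,0],"twist":[0,0,0.9]},{"dp":[16,-201,0],"twist":[0,0,0.9]},{"dp":[17,-212,0],"twist":[0,0,0.9]},{"dp":[17.5,-216.5,0],"twist":[0,0,0.9]}]'
python3 - <<'E'
from h import *
from cell import get_image
goto(.54,.225,.066,14)
for n in("wrist","scene","top"):
    d=get_image(n);cv2.imwrite(f"pics/{n}7.png",d["frame"]);np.savez(n+"7.npz",**d)
E
```

```text
t: 18.45
eef_pos: [0.5768, 0.0133, 0.1342]
tcp_rot: [-0.0, 0.992, 0.13, -0.001]
ft_force: [-0.6, -0.2, -0.7]
finger_gap: 0.0157
t: 19.45
eef_pos: [0.5383, 0.2265, 0.1344]
tcp_rot: [-0.0, 0.992, 0.123, -0.001]
ft_force: [0.5, -0.3, -0.5]
finger_gap: 0.0159
dp [ 1.3  1.8 68.4] twist [-0.   0.1  0.1] t 19.45 F [ 0.5 -0.3 -0.5] gap 0.0159 pos [0.5383 0.2265 0.1344]
```

View pics/scene7.png

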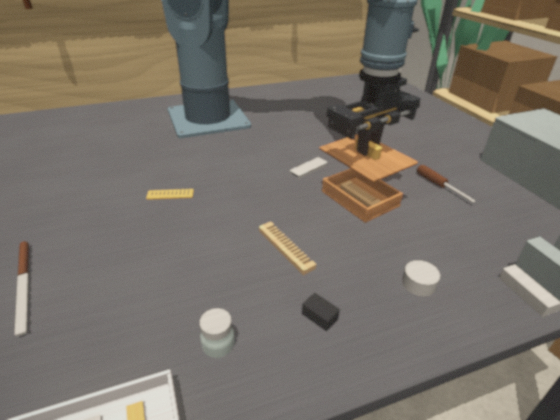

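View pics/wrist7.png

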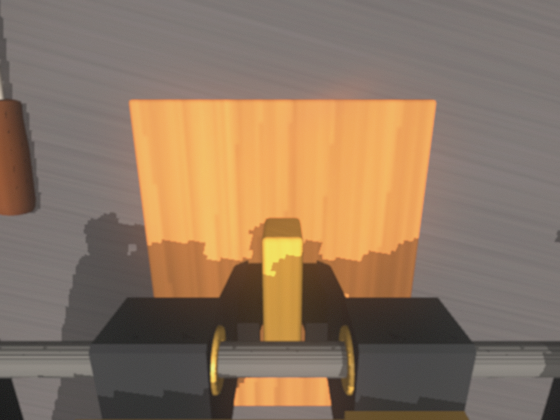

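The lid sits in the hand as before (far edge at row 100). In the scene view it hangs level above the box at (368,155), with the comb visible inside at (360,190). I'll lower it.

```bash
python3 -m handwheel '[{"dp":[1,1,3],"twist":[0,0,0]},{"dp":[1.3,1.5,9],"twist":[0,0,0]},{"dp":[1.3,1.5,17],"twist":[0,0,0]},{"dp":[1.3,1.5,26],"twist":[0,0,0]},{"dp":[1.3,1.5,35],"twist":[0,0,0]},{"dp":[1.3,1.5,44],"twist":[0,0,0]},{"dp":[1.3,1.5,52],"twist":[0,0,0]},{"dp":[1.3,1.5,57],"twist":[0,0,0]},{"dp":[1.3,1.5,59],"twist":[0,0,0]},{"dp":[1.3,1.5,60],"twist":[0,0,0]}]'; python3 -c "
from h import *
goto(.54,.225,.0643,14)"
```

```text
t: 20.6
eef_pos: [0.541, 0.2237, 0.0748]
tcp_rot: [0.0, 0.993, 0.121, 0.0]
ft_force: [-0.3, 0.1, -1.5]
finger_gap: 0.0159
dp [-0.7 -1.5 10.5] twist [ 0. -0. -0.] t 20.6 F [-0.3  0.1 -1.5] gap 0.0159 pos [0.541  0.2237 0.0748]
```

```bash
python3 -m handwheel '[{"dp":[-0.5,-1,1.5],"twist":[0,0,0]},{"dp":[-0.5,-1,3],"twist":[0,0,0]},{"dp":[-0.5,-1,4.5],"twist":[0,0,0]},{"dp":[-0.5,-1,6],"twist":[0,0,0]},{"dp":[-0.5,-1,7.5],"twist":[0,0,0]},{"dp":[-0.5,-1,8.5],"twist":[0,0,0]},{"dp":[-0.5,-1,9.5],"twist":[0,0,0]},{"dp":[-0.5,-1,10],"twist":[0,0,0]},{"dp":[-0.5,-1,10.3],"twist":[0,0,0]},{"dp":[-0.5,-1,10.3],"twist":[0,0,0]}]'; python3 -c "
from h import *
goto(.54,.225,.0639,14)"
```

```text
t: 21.6
eef_pos: [0.5402, 0.2246, 0.0646]
tcp_rot: [0.0, 0.993, 0.121, 0.0]
ft_force: [-0.2, -0.6, -1.5]
finger_gap: 0.0159
dp [-0.1 -0.4  0.7] twist [ 0. -0. -0.] t 21.6 F [-0.2 -0.6 -1.5] gap 0.0159 pos [0.5402 0.2246 0.0646]
```

Almost down, with the lid's weight still on the tool. I'll go 0.7 mm further and then release.

```bash
python3 -m handwheel '[{"dp":[0,0,0.3],"twist":[0,0,0]},{"dp":[0,0,0.6],"twist":[0,0,0]},{"dp":[0,0,0.8],"twist":[0,0,0]},{"dp":[0,0,0.8],"twist":[0,0,0]},{"dp":[0,0,0.8],"twist":[0,0,0]},{"dp":[0,0,0.8],"twist":[0,0,0]},{"dp":[0,0,0.8],"twist":[0,0,0]},{"dp":[0,0,0.8],"twist":[0,0,0]},{"dp":[0,0,0.8],"twist":[0,0,0]},{"dp":[0,0,0.8],"twist":[0,0,0]}]'; python3 -m handwheel '[{"dp":[0,0,0],"twist":[0,0,0]},{"dp":[0,0,0],"twist":[0,0,0]},{"dp":[0,0,0],"twist":[0,0,0]},{"dp":[0,0,0],"twist":[0,0,0]},{"dp":[0,0,0],"twist":[0,0,0]},{"dp":[0,0,0],"twist":[0,0,0]},{"dp":[0,0,0],"twist":[0,0,0]},{"dp":[0,0,0],"twist":[0,0,0]},{"dp":[0,0,0],"twist":[0,0,0]},{"dp":[0,0,0],"twist":[0,0,0]}]' 55;  python3 -m handwheel '[{"dp":[0,0,-3],"twist":[0,0,0]},{"dp":[0,0,-10],"twist":[0,0,0]},{"dp":[0,0,-24],"twist":[0,0,0]},{"dp":[0,0,-40],"twist":[0,0,0]},{"dp":[0,0,-56],"twist":[0,0,0]},{"dp":[0,0,-72],"twist":[0,0,0]},{"dp":[0,0,-88],"twist":[0,0,0]},{"dp":[0,0,-100],"twist":[0,0,0]},{"dp":[0,0,-108],"twist":[0,0,0]},{"dp":[0,0,-110],"twist":[0,0,0]}]'
python3 - <<'E'
from h import *
from cell import get_image
for n in("wrist","scene"):
    d=get_image(n);cv2.imwrite(f"pics/{n}8.png",d["frame"]);R=d["range_z"]
    v,u=np.nonzero(R>0)
    P=d["T"][:3,3]+(np.c_[(u-d["cx"])/d["fx"],-(v-d["cy"])/d["fy"],-np.ones(len(u))]@d["T"][:3,:3].T)*R[v,u][:,None]
    def fit(name,c,rad,z0,z1):
        m=(np.hypot(P[:,0]-c[0],P[:,1]-c[1])<rad)&(P[:,2]>z0)&(P[:,2]<z1);Q=P[m]
        if len(Q)<10: print(n,name,"none");return
        k=np.linalg.lstsq(np.c_[Q[:,:2],np.ones(len(Q))],Q[:,2],rcond=None)[0]
        print(n,name,len(Q),cv2.minAreaRect((Q[:,:2]*1000).astype(np.float32)),"z",np.median(Q[:,2]),"tilt",np.degrees(np.hypot(*k[:2])))
    fit("plate",(.54,.225),.12,.036,.047);fit("handle",(.54,.225),.05,.06,.075);fit("long",(.64,.008),.085,.008,.02)
E
```

```text
t: 22.6
eef_pos: [0.5402, 0.2247, 0.0639]
tcp_rot: [-0.0, 0.993, 0.121, 0.0]
ft_force: [-0.7, -0.1, 1.6]
finger_gap: 0.0154
t: 23.6
eef_pos: [0.5402, 0.2246, 0.0638]
tcp_rot: [0.0, 0.993, 0.121, 0.0]
ft_force: [-0.6, 0.6, 0.5]
finger_gap: 0.0483
t: 24.6
eef_pos: [0.5406, 0.2249, 0.1748]
tcp_rot: [-0.0, 0.993, 0.122, 0.001]
ft_force: [0.1, -0.2, -0.1]
finger_gap: 0.0483
wrist plate 28660 ((540.0582885742188, 224.84793090820312), (159.1822967529297, 126.28108978271484), 14.001429557800293) z 0.041220293966976795 tilt 0.05797149174580752
wrist handle 1812 ((540.3324584960938, 224.8714599609375), (59.370628356933594, 15.571429252624512), 13.431982040405273) z 0.06707903687242829 tilt 0.506058114839985
wrist long 1073 ((620.2657470703125, 10.040739059448242), (108.77725982666016, 23.279146194458008), 16.894289016723633) z 0.012016273168961145 tilt 1.2690090772803764
scene plate 2153 ((542.2845458984375, 225.56829833984375), (161.3779754638672, 129.51564025878906), 13.820839881896973) z 0.0404969735225556 tilt 0.15097349743308883
scene handle 171 ((542.4395751953125, 224.70530700683594), (59.780364990234375, 19.299663543701172), 11.276047706604004) z 0.06573531147553818 tilt 11.534634738078516
scene long 721 ((641.2386474609375, 8.843725204467773), (145.9131317138672, 29.75477409362793), 13.701712608337402) z 0.011304308483594094 tilt 0.9815209523149373
```

View pics/scene8.png

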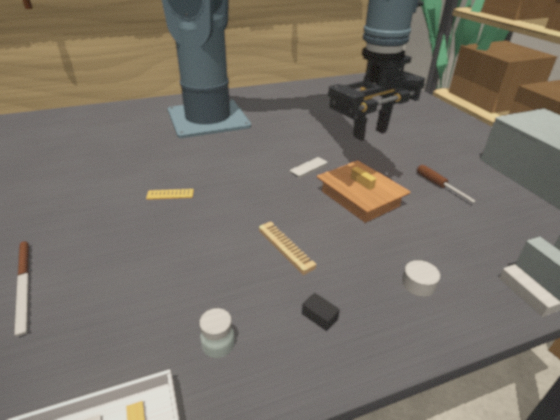

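View pics/wrist8.png

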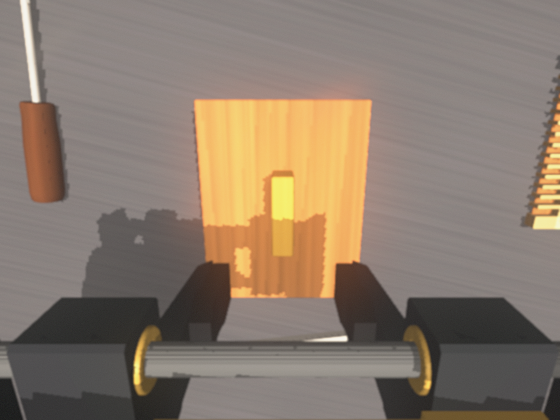

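The scene view shows the lid on the box at (363,188), and the wrist view shows it square with its handle at (283,213). The plate top is at 41 mm (35 + 6), level and centred. The long comb has not moved, and the gripper is clear.

```bash
python3 -c "
from cell import job_done
print(job_done())"
```

```text
the job is handed in; nothing more can be done
None
```

The shorter comb is packed flat in the box and the lid is closed on it. I handed the job in at about 24.7 s of the 64 s allowed; no verdict is reported.

**What I did:** I gripped the comb across its 28 mm edges and set it down in the middle of the box, lined up with its long side. I then picked the lid up by its handle, lowered it onto the rim, let go and raised the gripper about 110 mm clear.

**Last checks:**

| Item | Measured |
|---|---|
| Comb (before the lid went on) | top at 17.2 mm, which is the 5 mm floor plus 12 mm, so lying flat |
| Lid plate top | 41.2 mm (wrist) and 40.5 mm (scene), against 41 mm expected |
| Lid tilt | 0.06° (wrist), 0.15° (scene) |
| Lid centre against box centre | within about 0.5 mm (wrist) |
| Lid yaw against box yaw | within about 0.1° (wrist) |
| Longer comb | within 0.2 mm of where the scene camera first saw it |

**Where readings disagreed:**
- The scene camera sits about 2 mm off the wrist view, which matches the stated calibration error.
- My two-view corner points were scattered. The height was as much as 10 mm off on the comb and more on the box, because the corners were mismatched. I relied on the depth readings instead; they matched the given sizes and agreed between cameras to about 2 mm.
- The scene camera's fit of the small handle gave a tilt of 11.5°. With only 171 points I set it aside in favour of the plate fits.

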